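# Let the slim tin out of a two-lane dispenser

### The arm

A 6-joint arm with a two-finger parallel gripper is mounted at the origin on a cart in front of the work surface, level with it; the furniture and walls round the work are solid. World frame = base frame: x ahead of the robot, y to its left, z up, the work surface at z = 0. Lengths are in m, angles in rad, forces in N, time in s.
With the tool pointing down it reaches from about 0.35 to 0.775 m from the base axis. Payload 5.5 kg.
Tool frame: the origin (TCP) lies midway between the tips of the shut fingers; the grasp point (between the pads) lies 19 mm behind it (pinch_z is the distance from the TCP to the grasp point, in m); z points along the fingers, x is the direction in which the jaws open and shut, and the axes are right-handed (so a half turn about z gives the same grasp; the last joint's range is limited). The gripper opens to 85 mm and grips with 20 to 120 N. Pads are 22 mm wide; open, the fingers measure 114 mm over their backs; the gripper's body (76 mm by 85 mm) begins 54 mm behind the grasp point. The pads swing forward as they close: fully open they stand 13 mm farther back than shut.
Start: joints at [1.008, 0.313, 0.046, 1.304, 0, 1.431], TCP at [0.236, 0.524, 0.231] pointing down, gripper open.
Joint ranges: [-2.76, 2.76], [-0.86, 1.69], [-1.03, 1.26], [-2.2, 2.34], [-1.47, 1.5], [-3.14, 3.14]. Speed limits (rad/s): [2.57, 2.57, 3.14, 3.14, 3.14, 3.14].

### API

Orientations are given as a unit quaternion [w, x, y, z].
In Python, from workcell import get_state, read_camera, camera_info, hand_in, trace, pinch_z gives the robot as it stands. The module is installed in compiled form; this text tells all that it offers.
- The arm moves only by the tool arm_command, never from a script. Its argument "steps" is text: rows parted by semicolons, each of 4 numbers parted by spaces: the shift along the world's x, y, z in mm, then the turn about the world's z in rad. In form: tx ty tz spin; .... A call has 1 to 20 rows; each row is the pose to reach, as a shift and turn from the pose measured when the call began; what a row does not reach only later rows make up. A row lasts 1/8 s, in which the tool goes at most 62.5 mm and 10.7 degrees, less where a joint would pass 70% of its speed; a pose out of reach is approached as far as the arm can. A call with a gripper value outside its range is refused whole. "fingers" is the gripper command: -1 is shut, 1 is fully open, values between are in proportion, set as the call begins (left out, the last holds). The fingers move at their own pace and stop on an object; "newtons" is the grip in N (left out, the last holds). Time passes only in rows, so rows that repeat a pose let the fingers close. It gives the time, the measured TCP pose, the force and the opening at its end, in the units of the state.
- get_state(): the state, without advancing time (a new reading comes with each control period).
- read_camera(name): name is "side" or "top" or "wrist"; returns the picture (400x640x3 uint8, red, green, blue); there is no depth.
- camera_info(name): a dict with "mtx" (3x3 intrinsics, pixels), "k1" (the pictures are not rectified: a ray, as slopes to the right and down, at radius r is drawn at 1 + k1 r^2 times it, then the intrinsics apply), "R" (3x3) and "t" (3): a world point X has camera coordinates R X + t. Camera axes: x right, y down, z forward; pixel columns grow to the right and rows downward; lengths in m; the calibration is good to about 2 mm. A picture is of the moment at which its call begins: read the wrist's pose just before it. camera_info takes no time and is no camera call; for the wrist camera it gives the pose at the moment of the call.
- hand_in(): hands the job in, once; it reports no verdict.
Trained networks look in the newest picture that a camera, given by its name, has taken for a name from the list of things; names that differ only in an ending like _2 or _b are one class to them, and where a whole thing is asked for, a point or a joint stands for the part that bears it (a point fixed in the world has none). Each returns a list of dicts, best first, with "score" (0 to 1); they miss things now and then, are a little off and sometimes report something else, mostly with a low value. They report only what shows in the picture. A call takes as long as a camera call.
- trace(camera, name): "mask" (400x640 bool, what is visible of it) and "box" ([left, top, width, height] in pixels, round what is visible of it).
The state is a dict: "clock": time; "joint_pos": joint angles; "qvel": joint speeds; "tau": joint torques, N m; "tcp_pos": TCP position; "orientation": TCP orientation; "wrist_force": force on the tool from outside, world axes, zero at the start; "ft_torque": the same for the moment, N m; "finger_gap": finger opening in m.
Only numpy, scipy, OpenCV 4.12 (cv2) and the standard library are available. Lean on these libraries where they do the work, as an engineer would, in place of code of your own. Each camera call takes 0.05 s, during which the arm holds its last target.

### The job

A two-lane dispenser stands on the worktop with a slim silver tin waiting behind one gate and a cork stopper behind the other. Without gripping or lifting anything, first push the sliding catch tray sideways with your fingertips until it is fully under the lane that holds the tin, then press down the rear pad of that lane's rocking lever so that the gate lifts and the tin rolls out into the tray, and let the lever go so that the gate shuts. Do not touch the tin or the cork, leave the cork's lever alone so that it stays in its lane, and do not disturb the things standing around.

Things in the scene. Friction and masses are not known exactly. Their poses are not given: they have to be found in the camera images.
- dispenser: wooden two-lane dispenser, fixed. Origin on the worktop between the lanes in the gates' plane; x to its rear (away from the robot, up the lanes), y to its left, z up. Lane centres y = +60 mm (left), -60 mm (right), inner width 67; from x = -12 (lip, floor 46 high) to x = 125 (floor 73 high, walls to 105). Nothing is over 122 mm high at rest; a pressed lever's front rises to 150.
- catch_tray (a joint): sideways travel of the catch tray along the dispenser's y (m): +0.06 = at its left stop, centred under the left lane; -0.06 = at its right stop, centred under the right lane; starts near 0. Friction (about 1.2 N) keeps it where it is left
- tray_mid (a point): centre of the catch tray, 20 mm above the worktop; axes as the dispenser's. Open aluminium box on the robot's side of the dispenser, 80 mm in x, 104 in y, walls 4 thick, rim 36 above the worktop. Push it on the outside of an end wall (52 mm either side of this point along y). Beside it only a 3 mm rail plate under its rear half, with 14 mm end stops near the gates' plane
- lever_left (a joint): angle of the rocking lever of the left lane (rad): 0 = at rest, gate shut; 0.55 = pad fully down, gate fully up. The tin can pass from 0.45. A spring returns it when let go; pressing takes 2 to 5 N at the pad
- lever_right (a joint): the same for the lever of the right lane
- pad_left (a point): middle of the top face of the left lever's press pad: black rubber plate 42 x 46 x 6 mm at the lever's rear end, outside the lane, 118 mm above the worktop at rest, tilting with the lever. Pressed straight down 47 mm it reaches its stop (40 mm is 0.46 rad), moving under 5 mm sideways. Nothing is below it. The pivot is 85 mm in front of it, the gate 80 mm in front of the pivot
- pad_right (a point): the same on the right lever
- slim_tin: slim brushed silver tin, a cylinder 36 mm across and 60 mm long, lying across its lane against the gate; origin at its middle, its long axis along the body's y axis. In the left or the right lane
- cork_stopper: plain cork jar stopper, a cylinder 36 mm across and 46 mm long, lying across the other lane behind the gate; origin at its middle
- spice_jar: glass spice jar with a green cap, 46 across, 106 tall mm; loose bystander, origin at the middle of its underside
- dropper_bottle: small brown dropper bottle with a black top, 33 across, 102 tall mm; loose bystander, origin at the middle of its underside
- eraser: pink block eraser 18 x 40 x 11 mm; loose bystander, origin at the middle of its underside
- salt_shaker: glass salt shaker, 44 across, 90 tall mm; loose bystander, origin at the middle of its underside
- jar: round glass jar with a red lid, 65 across, 82 tall mm; loose bystander, origin at the middle of its underside
- cup: white mug with handle, body 78, 97 tall mm; loose bystander, origin at the middle of its underside

How it is judged:
By the outcome, as a careful person would: the job done as asked, in the order asked, and still so for the second after the job is handed in, with the robot touching nothing.
It also fails if it takes over 48 s, if anything falls off the work surface, if the arm or the gripper's body presses on something with over 40 N, if the wrist force passes 120 N, or if a joint passes its speed limit or range.

## Working session

There is one attempt and no reset: what is moved stays moved. The work goes in short steps, Python scripts to look and compute and a tool call to move; the robot and the scene stay as the last step left them, time stands still between calls to the robot, and variables do not carry over. Pictures are saved under pics/ and viewed, and the job is handed in when it is done.

Besides the shell and the picture viewer there is one more tool, called as name(argument=value, ...) on one line, values as JSON. arm_command: Moves the arm, as the interface text tells. Its arguments: {"type":"object","properties":{"steps":{"type":"string"},"fingers":{"type":"number"},"newtons":{"type":"number"}},"required":["steps"]}

```bash
mkdir -p pics; cat > h.py <<'E'
import numpy as np, cv2
from workcell import *
def snap(c,f):
    im=read_camera(c); cv2.imwrite('pics/'+f,im[:,:,::-1]); return im
def ray(c,uv):
    I=camera_info(c); K=np.array(I['mtx']);R=np.array(I['R']);t=np.array(I['t'])
    d=np.linalg.solve(K,[uv[0],uv[1],1]);xy=d[:2]/d[2];p=xy.copy()
    for _ in range(30): p=xy/(1+I['k1']*(p@p))
    return -R.T@t, R.T@np.array([p[0],p[1],1])
def onz(c,uv,z):
    o,d=ray(c,uv); return o+d*(z-o[2])/d[2]
def proj(c,X):
    I=camera_info(c);p=np.array(I['R'])@X+np.array(I['t']);p=p[:2]/p[2];p=p*(1+I['k1']*(p@p))
    K=np.array(I['mtx']);return K[:2,:2]@p+K[:2,2]
E
python3 - <<'E'
from h import *
s=get_state();print(s['clock'],s['tcp_pos'],s['orientation'],pinch_z,s['finger_gap'])
for c in ['top','side']:
    snap(c,c+'0.png')
    for n in ['slim_tin','cork_stopper','tray_mid','pad_left','pad_right','dispenser','spice_jar','dropper_bottle','eraser','salt_shaker','jar','cup']:
        r=trace(c,n); print(c,n,[(round(x['score'],2),list(map(int,x['box'])),[int(v.mean()) for v in np.nonzero(x['mask'])[::-1]]) for x in r[:3]])
E
```

```text
0.0 [0.23568462 0.52393721 0.23039837] [ 3.84711872e-04  8.39743649e-01  5.42982317e-01 -8.12179071e-04] 0.0187 0.0854937816805851
top slim_tin [(0.44, [298, 201, 16, 13], [307, 209])]
top cork_stopper []
top tray_mid [(0.61, [295, 227, 37, 33], [314, 243])]
top pad_left [(0.69, [291, 154, 25, 68], [304, 187])]
top pad_right [(0.92, [327, 188, 55, 49], [358, 212]), (0.57, [267, 170, 13, 26], [273, 185]), (0.33, [295, 227, 39, 34], [314, 243])]
top dispenser [(0.6, [285, 159, 97, 100], [324, 217])]
top spice_jar [(0.67, [267, 174, 11, 21], [274, 185])]
top dropper_bottle [(0.61, [387, 266, 9, 16], [392, 272])]
top eraser [(0.71, [290, 158, 23, 62], [306, 184]), (0.57, [268, 174, 11, 21], [273, 185])]
top salt_shaker [(0.54, [416, 219, 16, 21], [422, 230])]
top jar [(0.88, [434, 235, 22, 26], [444, 247])]
top cup [(0.8, [167, 175, 35, 35], [180, 191])]
side slim_tin [(0.55, [322, 222, 11, 15], [329, 231]), (0.48, [301, 203, 13, 17], [310, 210])]
side cork_stopper [(0.58, [322, 225, 13, 15], [329, 231])]
side tray_mid [(0.79, [280, 228, 39, 30], [301, 243]), (0.29, [411, 282, 30, 31], [425, 298])]
side pad_left [(0.76, [295, 168, 44, 54], [316, 193])]
side pad_right [(0.98, [314, 213, 76, 29], [351, 229])]
side dispenser [(0.95, [282, 174, 105, 96], [325, 228])]
side spice_jar [(0.74, [290, 171, 14, 26], [297, 185])]
side dropper_bottle [(0.57, [352, 285, 6, 24], [356, 297])]
side eraser []
side salt_shaker [(0.85, [402, 262, 18, 27], [411, 275]), (0.44, [283, 228, 36, 35], [301, 243])]
side jar [(0.89, [412, 282, 27, 31], [426, 298])]
side cup [(0.62, [214, 151, 24, 31], [225, 165])]
```

```bash
python3 - <<'E'
import cv2
for c,(x,y,w,h) in {'top':(240,130,230,170),'side':(240,130,230,190)}.items():
    a=cv2.imread(f'pics/{c}0.png'); cv2.imwrite(f'pics/{c}0z.png',cv2.resize(a[y:y+h,x:x+w],None,fx=3,fy=3,interpolation=2))
E
```

```text
(no output)
```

View pics/top0.png

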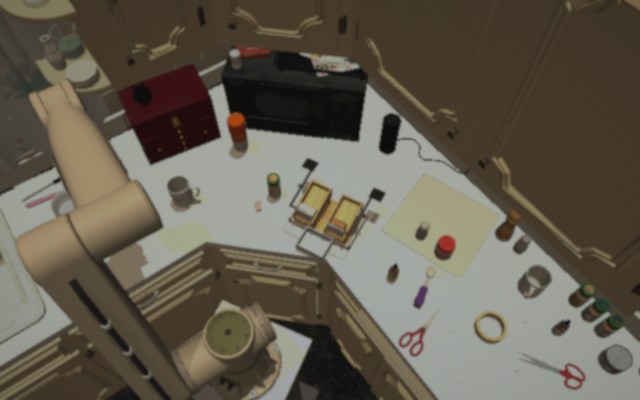

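```bash
sleep 0
```

```text
(no output)
```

View pics/top0z.png

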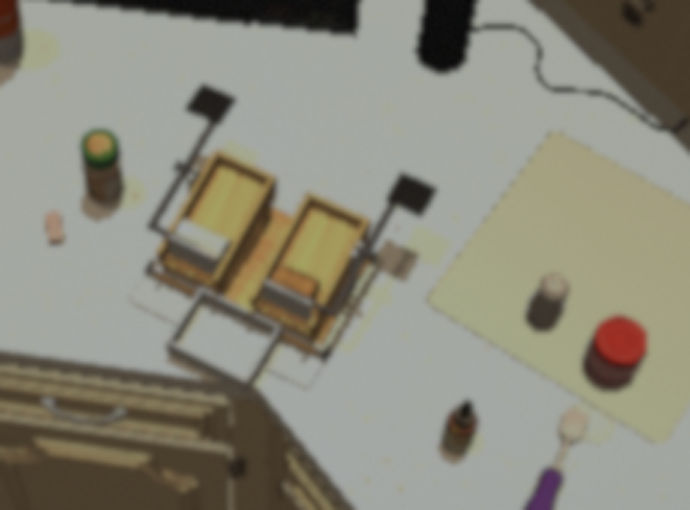

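View pics/side0z.png

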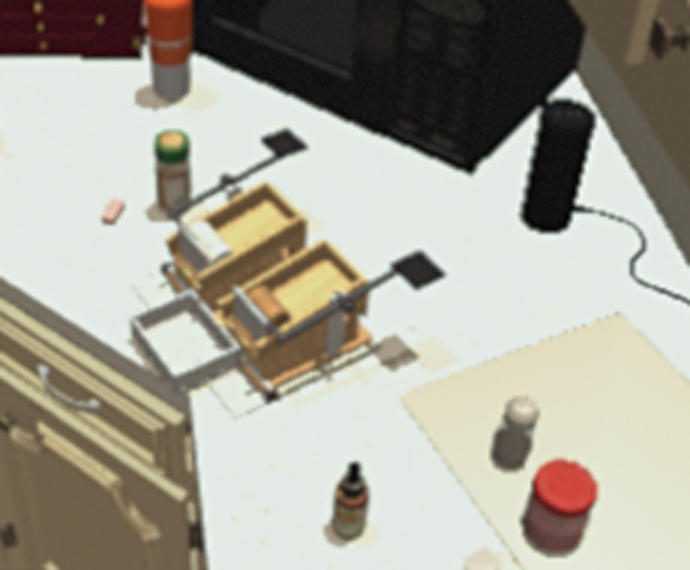

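The tin (silver, top (306,208)) is in the left lane, and the cork (top (339,225)) is in the right lane. I'll triangulate the pads and fit the dispenser's frame.

```bash
cat > fit.py <<'E'
from h import *
Z=lambda u,v:(240+u/3,130+v/3)
def tri(a,b):
    o1,d1=ray('top',a);o2,d2=ray('side',b)
    A=np.c_[d1,-d2];s=np.linalg.lstsq(A,o2-o1,rcond=None)[0];p=o1+d1*s[0];q=o2+d2*s[1];return (p+q)/2,np.linalg.norm(p-q)
P={}
for n,a,b in [('padL',(210,103),(284,142)),('padR',(412,194),(418,268)),('trayBL',(203,292),(187,293)),('trayBR',(280,330),(240,345)),('trayFR',(247,382),(182,378)),('trayFL',(168,345),(134,325))]:
    p,e=tri(Z(*a),Z(*b));P[n]=p;print(n,p.round(4),'gap',round(e,4), 'topz',onz('top',Z(*a),.118 if 'pad' in n else .036)[:2].round(4),'side',onz('side',Z(*b),.118 if 'pad' in n else .036)[:2].round(4))
pl=np.mean([onz('top',Z(210,103),.118),onz('side',Z(284,142),.118)],0)
pr=np.mean([onz('top',Z(412,194),.118),onz('side',Z(418,268),.118)],0)
y=(pl-pr)[:2];print('pad sep',np.linalg.norm(y));y/=np.linalg.norm(y);x=np.array([y[1],-y[0]]);print('x',x,'y',y,'yaw',np.arctan2(x[1],x[0]))
m=(pl+pr)[:2]/2;print('padmid',m)
for n,(u,v) in dict(jarB=(100,205),erB=(55,235)).items(): print(n,onz('top',Z(u,v),0))
tc=np.mean([np.mean([onz('top',Z(*a),.036),onz('side',Z(*b),.036)],0) for a,b in [((203,292),(187,293)),((280,330),(240,345)),((247,382),(182,378)),((168,345),(134,325))]],0)
d=tc[:2]-m;print('traymid',tc,'rel pads x,y',d@x,d@y)
E
python3 fit.py
```

```text
padL [0.6786 0.0873 0.1123] gap 0.0008 topz [0.6754 0.0855] side [0.6733 0.0814]
padR [ 0.6548 -0.1722  0.1154] gap 0.0013 topz [ 0.6539 -0.1726] side [ 0.6519 -0.1741]
trayBL [0.482  0.0083 0.038 ] gap 0.004 topz [0.4853 0.0088] side [0.4809 0.0095]
trayBR [ 0.4789 -0.0904  0.0362] gap 0.0047 topz [ 0.4765 -0.0902] side [ 0.4817 -0.0897]
trayFR [ 0.4116 -0.0792  0.0193] gap 0.0028 topz [ 0.4029 -0.0823] side [ 0.4054 -0.0912]
trayFL [0.4172 0.0219 0.0139] gap 0.0014 topz [0.4084 0.0164] side [0.4062 0.003 ]
pad sep 0.25775208604138133
x [ 0.99652142 -0.08333704] y [0.08333704 0.99652142] yaw -0.08343380518291885
padmid [ 0.66363369 -0.04495287]
jarB [0.56026399 0.18061269 0.        ]
erB [0.50086399 0.21074586 0.        ]
traymid [ 0.44338681 -0.03946643  0.036     ] rel pads x,y -0.21993796234881932 -0.012887365986343697
```

arm_command(steps="20 -60 20 -0.15;40 -120 40 -0.3;60 -180 60 -0.45;80 -240 60 -0.6;95 -300 60 -0.75;110 -360 60 -0.9;130 -420 60 -1.05;145 -480 60 -1.2;160 -540 60 -1.23;170 -600 60 -1.23;180 -660 60 -1.23;180 -660 60 -1.23;180 -660 60 -1.23", fingers=-1)

```text
clock: 2.92
tcp_pos: [0.4157, -0.1357, 0.2911]
orientation: [-0.0, 0.999, -0.042, -0.0]
wrist_force: [0.9, 0.5, -0.3]
finger_gap: 0.0001
```

```bash
python3 - <<'E'
from h import *
s=get_state();print(s['clock'],s['tcp_pos'],s['orientation'],s['joint_pos'],s['finger_gap'])
snap('wrist','w1.png'); snap('top','t1.png')
E
```

```text
2.925 [ 0.41566923 -0.13569647  0.291137  ] [-3.73926311e-04  9.99127638e-01 -4.17581164e-02 -2.86676708e-04] [-4.99831712e-01  3.36273918e-02 -1.48696034e-01  1.38931786e+00
  4.17214787e-04  1.15450497e+00] 0.00013911920245235067
```

View pics/w1.png

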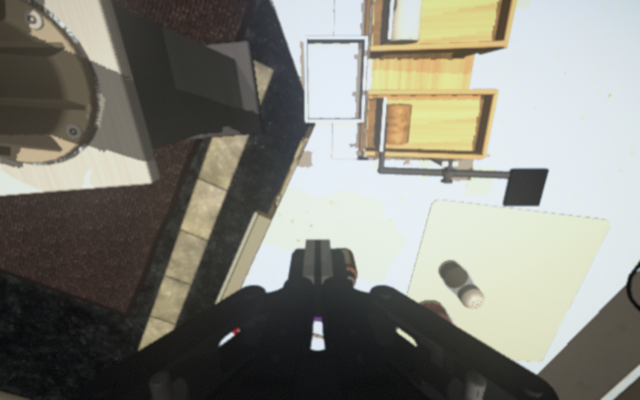

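```bash
python3 - <<'E'
from h import *
a=cv2.imread('pics/w1.png'); 
cv2.imwrite('pics/w1z.png',cv2.resize(a[20:220,290:560],None,fx=2.9,fy=2.9,interpolation=2))
a=cv2.imread('pics/t1.png'); cv2.imwrite('pics/t1z.png',cv2.resize(a[150:330,240:470],None,fx=3,fy=3,interpolation=2))
s=get_state();print('tcp px',proj('wrist',s['tcp_pos']))
for n in ['tray_mid','pad_right']:
  p=trace('wrist',n);print(n,[(q['score'],q['box']) for q in p[:2]])
# bystander positions from top0 bases
Z=lambda u,v:(240+u/3,130+v/3)
for n,(u,v) in dict(drop=(455,455),salt=(543,322),jar=(608,375),spice=(98,205),er=(55,235)).items(): print(n,onz('top',Z(u,v),0).round(3))
E
```

```text
tcp px [317.09150147 252.39102931]
tray_mid [(0.69, [306.0, 37.0, 61.7, 85.1])]
pad_right [(0.58, [375.6, 94.9, 171.9, 111.6])]
drop [ 0.431 -0.319  0.   ]
salt [ 0.626 -0.356  0.   ]
jar [ 0.592 -0.444  0.   ]
spice [0.559 0.183 0.   ]
er [0.501 0.211 0.   ]
```

View pics/w1z.png

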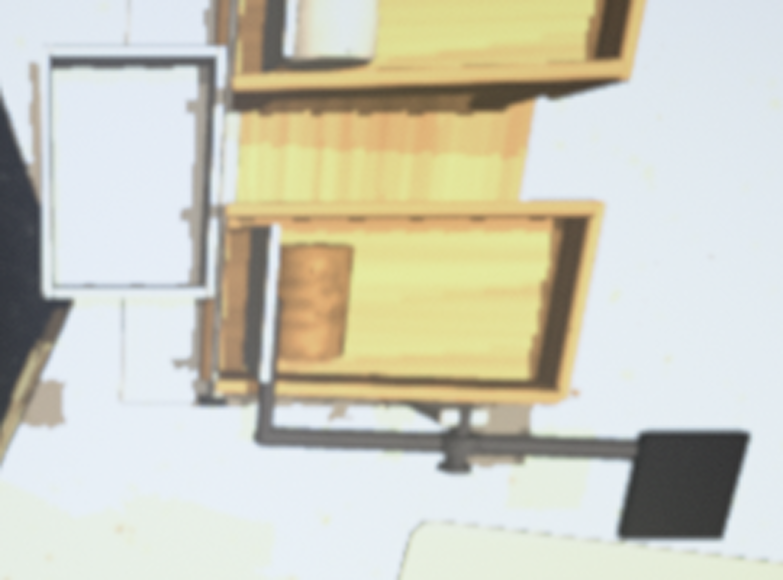

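View pics/t1z.png

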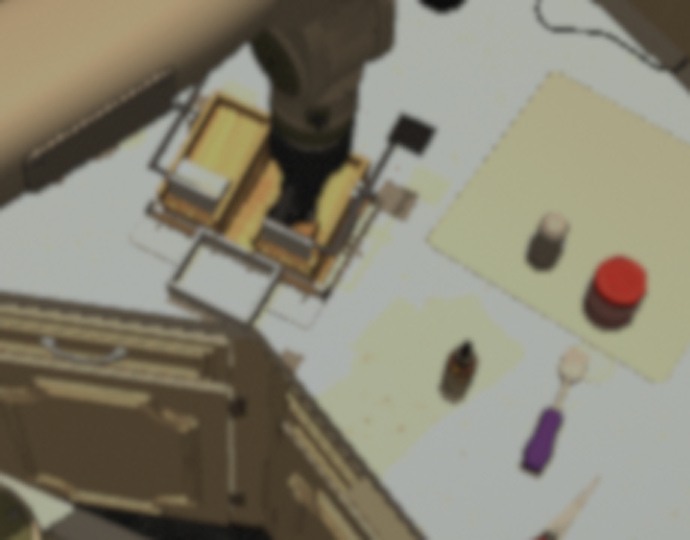

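```bash
python3 - <<'E'
from h import *
Z=lambda u,v:(290+u/2.9,20+v/2.9)
c=[onz('wrist',Z(*p),.036)[:2] for p in [(226,48),(42,50),(45,298),(212,298)]]
print(np.round(c,4)); rl,fl,fr,rr=c
print('dims',np.linalg.norm(rl-fl),np.linalg.norm(fl-fr),np.linalg.norm(rr-rl),np.linalg.norm(rr-fr))
y=(rl+fl-rr-fr);y/=np.linalg.norm(y);print('yaw from ends',np.arctan2(-y[0],y[1]),'centre',np.mean(c,0))
pr=np.mean([onz('wrist',Z(*p),.118)[:2] for p in [(640,432),(749,432),(724,538),(618,538)]],0);print('padR',pr)
for a in [(640,432),(749,432),(724,538),(618,538)]: print(onz('wrist',Z(*a),.118).round(4))
# lane wall tops z .105: right lane corners rear
for n,p in dict(RLrearL=(602,204),RLrearR=(570,400),LLrearR=(628,80)).items(): print(n,onz('wrist',Z(*p),.105).round(4))
E
```

```text
[[ 0.4904  0.0137]
 [ 0.4122  0.0193]
 [ 0.4038 -0.083 ]
 [ 0.4816 -0.0893]]
dims 0.07840067542649402 0.10269617085340718 0.10340941033164217 0.07811289849445502
yaw from ends -0.08333798959834281 centre [ 0.44699465 -0.03482755]
padR [ 0.65404779 -0.16978465]
[ 0.6343 -0.146   0.118 ]
[ 0.6762 -0.1494  0.118 ]
[ 0.6742 -0.1936  0.118 ]
[ 0.6316 -0.1902  0.118 ]
RLrearL [ 0.6167 -0.0606  0.105 ]
RLrearR [ 0.6133 -0.1343  0.105 ]
LLrearR [ 0.6205 -0.0195  0.105 ]
```

arm_command(steps="9 0 -50 0;9 0 -100 0;9 0 -150 0;9 0 -200 0;9 0 -240 0;9 0 -260 0;9 0 -270 0;9 0 -270 0;9 0 -270 0")

```text
clock: 4.25
tcp_pos: [0.4257, -0.1342, 0.0226]
orientation: [0.0, 0.999, -0.039, 0.001]
wrist_force: [0.4, 0.2, -0.2]
finger_gap: 0.0001
```

arm_command(steps="1 15 0 0;2 27 0 0;3 35 0 0;4 43 0 0;4 51 0 0;5 59 0 0;6 67 0 0;6 75 0 0;7 83 0 0;8 91 0 0;8 95 0 0;8 98 0 0;8 98 0 0")

```text
clock: 5.88
tcp_pos: [0.4335, -0.0358, 0.0225]
orientation: [0.0, 0.999, -0.039, 0.001]
wrist_force: [-0.1, -1.5, 0.3]
finger_gap: -0.0001
```

```bash
python3 - <<'E'
from h import *
print(get_state()['wrist_force'])
snap('wrist','w2.png'); a=snap('side','s2.png')[:,:,::-1]; cv2.imwrite('pics/s2z.png',cv2.resize(a[130:320,240:470],None,fx=3,fy=3,interpolation=2))
E
```

```text
[-0.09634636 -1.53684926  0.32622899]
```

View pics/w2.png

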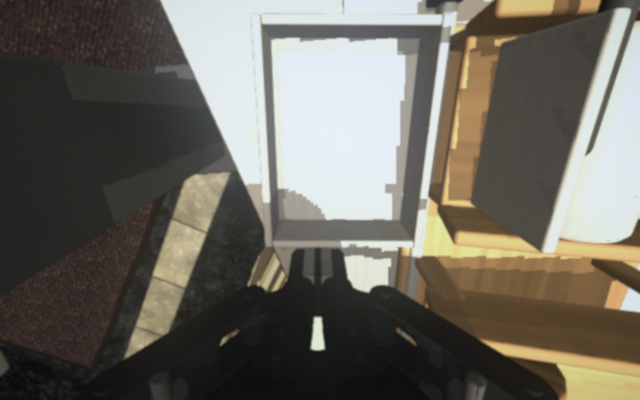

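View pics/s2z.png

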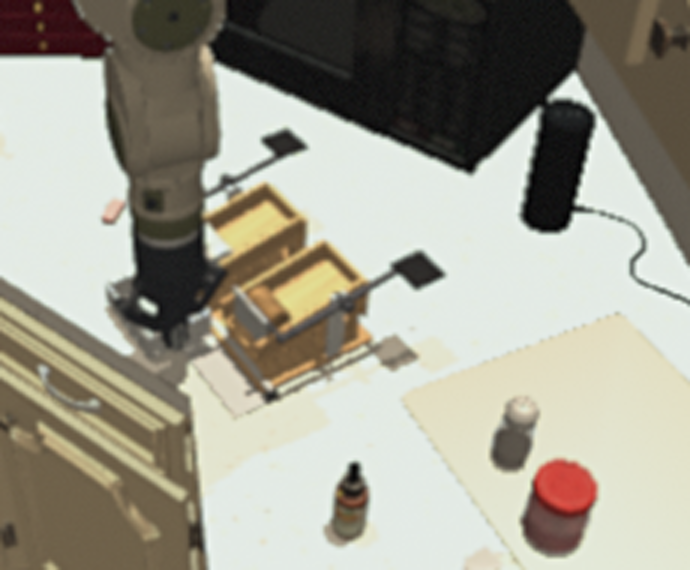

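Contact is confirmed at about 1.5 N, and the tray is moving. I'll go on slowly to the stop.

arm_command(steps="0 3 0 0;0 6 0 0;1 9 0 0;1 11 0 0;1 11 0 0")

```text
clock: 6.6
tcp_pos: [0.4341, -0.0268, 0.0225]
orientation: [0.003, 0.999, -0.04, 0.0]
wrist_force: [-1.8, -8.8, 0.4]
finger_gap: 0.0001
```

```bash
python3 - <<'E'
from h import *
print(get_state()['wrist_force'])
snap('wrist','w3.png')
E
```

```text
[-1.75009685 -8.81411623  0.39234779]
```

View pics/w3.png

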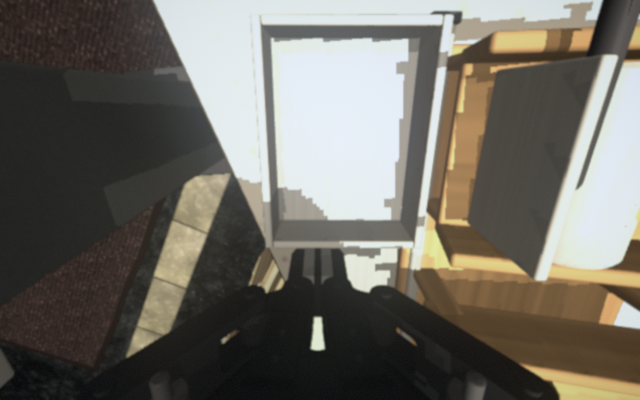

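arm_command(steps="0 -20 0 0;-2 -40 10 0;-2 -40 60 0;-2 -40 120 0;-2 -40 180 0;0 -20 220 0;30 -10 220 0;60 0 220 0;90 10 220 0;110 20 220 0;120 30 220 0;120 30 220 0")

```text
clock: 8.15
tcp_pos: [0.5539, 0.004, 0.242]
orientation: [0.002, 0.999, -0.039, -0.0]
wrist_force: [0.3, -0.9, 0.7]
finger_gap: -0.0
```

```bash
python3 - <<'E'
from h import *
s=get_state();print(s['tcp_pos'],s['wrist_force'])
snap('wrist','w4.png'); p=trace('wrist','pad_left');print([(q['score'],q['box']) for q in p[:2]])
E
```

```text
[0.55393615 0.00404505 0.2420331 ] [ 0.2724808  -0.90589638  0.66133537]
[(0.71, [267.5, 59.9, 208.9, 127.0]), (0.43, [307.6, 0.4, 41.4, 32.6])]
```

View pics/w4.png

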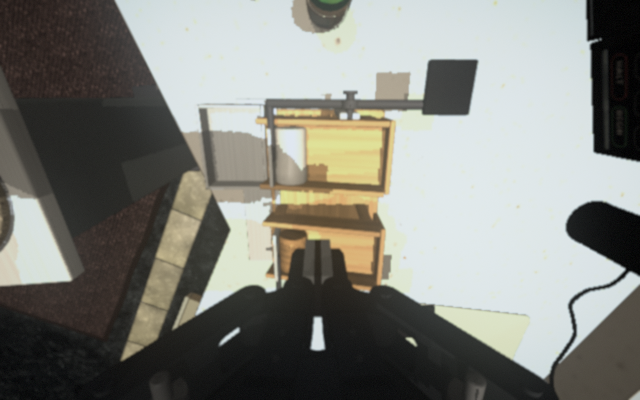

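```bash
python3 - <<'E'
from h import *
c=np.array([onz('wrist',p,.118)[:2] for p in [(429,60),(478,60),(469,115),(424,113)]]);print(c.round(4),c.mean(0))
t=np.array([onz('wrist',p,.036)[:2] for p in [(198,104),(268,103),(272,187),(209,187)]]);print(t.round(4),t.mean(0))
print(onz('wrist',(328,15),.106))
E
```

```text
[[0.6564 0.1073]
 [0.6975 0.1038]
 [0.6944 0.0592]
 [0.6542 0.0643]] [0.67564214 0.08365324]
[[ 0.4209  0.0884]
 [ 0.5021  0.0831]
 [ 0.4931 -0.0189]
 [ 0.4127 -0.0125]] [0.45720488 0.03501612]
[0.57413845 0.14982965 0.106     ]
```

arm_command(steps="30 20 0 0;65 42 0 0;100 65 0 0;120 78 0 0;125 80 -20 0;125 80 -60 0;125 80 -90 0;125 80 -105 0;125 80 -105 0;125 80 -105 0")

```text
clock: 9.5
tcp_pos: [0.6791, 0.0832, 0.1392]
orientation: [0.002, 0.999, -0.04, 0.001]
wrist_force: [0.4, -0.6, -0.3]
finger_gap: 0.0003
```

```bash
python3 - <<'E'
from h import *
for c in ['side','top']:
    a=snap(c,c+'5.png')[:,:,::-1]; cv2.imwrite(f'pics/{c}5z.png',cv2.resize(a[130:300,240:440],None,fx=3,fy=3,interpolation=2))
E
```

```text
(no output)
```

View pics/side5z.png

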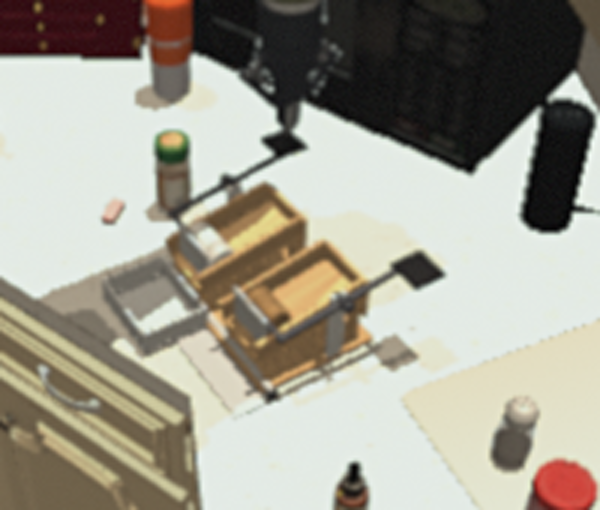

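View pics/top5z.png

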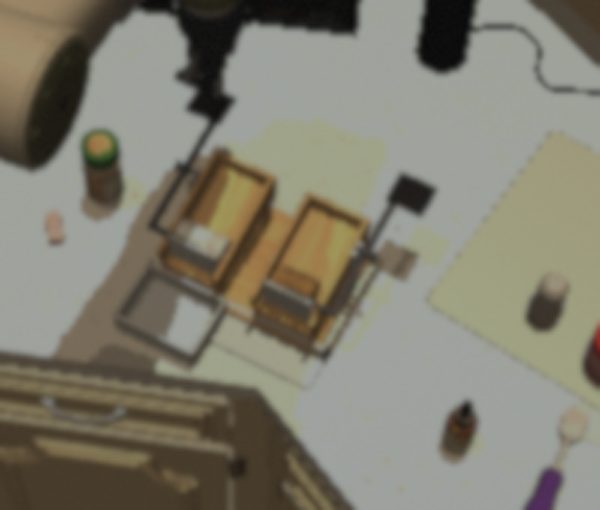

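The tray is under the tin's lane and the fingertips are 20 mm above the left pad, so I'm pressing now.

arm_command(steps="0 0 -15 0;0 0 -25 0;0 0 -35 0;0 0 -45 0;0 0 -54 0;0 0 -60 0;0 0 -63 0;0 0 -63 0;0 0 -63 0;0 0 -63 0")

```text
clock: 10.85
tcp_pos: [0.6793, 0.0833, 0.0766]
orientation: [0.002, 0.999, -0.04, 0.001]
wrist_force: [-0.9, -0.5, 4.1]
finger_gap: -0.0001
```

```bash
python3 - <<'E'
from h import *
print(get_state()['wrist_force'])
for c in ['side','top']:
    a=snap(c,c+'6.png')[:,:,::-1]; cv2.imwrite(f'pics/{c}6z.png',cv2.resize(a[130:300,240:440],None,fx=3,fy=3,interpolation=2))
E
```

```text
[-0.88988715 -0.51728201  4.12605113]
```

View pics/side6z.png

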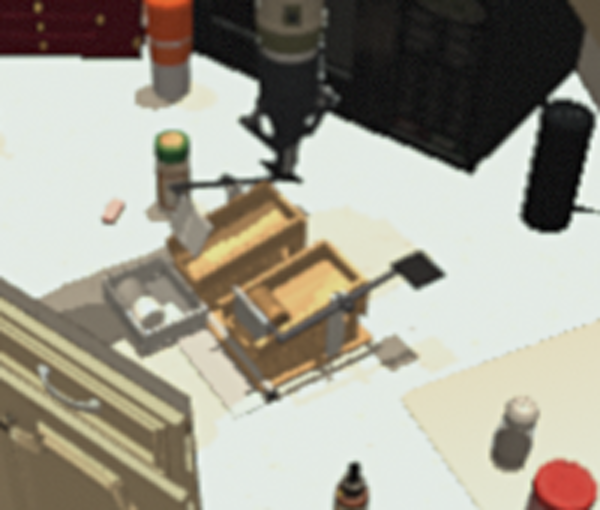

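The tin is in the tray (zoom (140,300)). I'll release the lever gently and retreat.

arm_command(steps="0 0 8 0;0 0 18 0;0 0 28 0;0 0 38 0;0 0 50 0;0 0 90 0;0 0 140 0;0 0 170 0;0 0 170 0;0 0 170 0;0 0 170 0")

```text
clock: 12.32
tcp_pos: [0.6783, 0.0833, 0.2444]
orientation: [0.002, 0.999, -0.04, -0.001]
wrist_force: [0.4, 0.1, 0.6]
finger_gap: -0.0001
```

```bash
python3 - <<'E'
from h import *
s=get_state();print(s['tcp_pos'],s['wrist_force'])
for c in ['side','top']:
    a=snap(c,c+'7.png')[:,:,::-1]; cv2.imwrite(f'pics/{c}7z.png',cv2.resize(a[130:320,240:470],None,fx=3,fy=3,interpolation=2))
E
```

```text
[0.67828894 0.08326738 0.24443951] [0.38453113 0.05664596 0.61215198]
```

View pics/side7z.png

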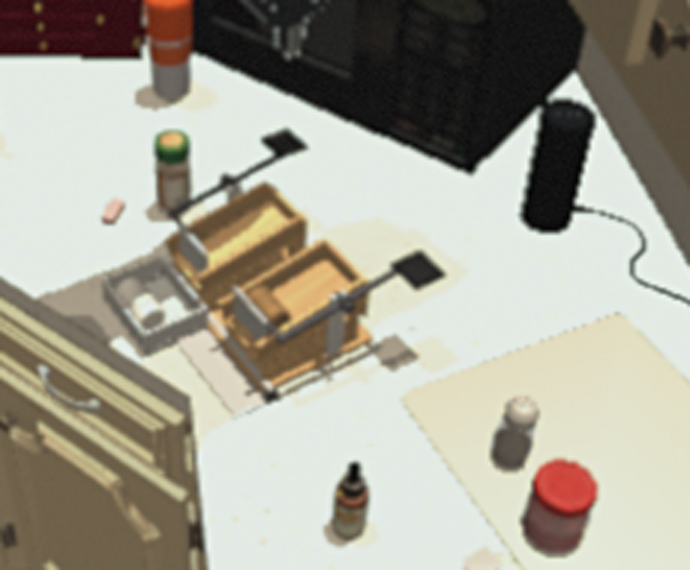

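View pics/top7z.png

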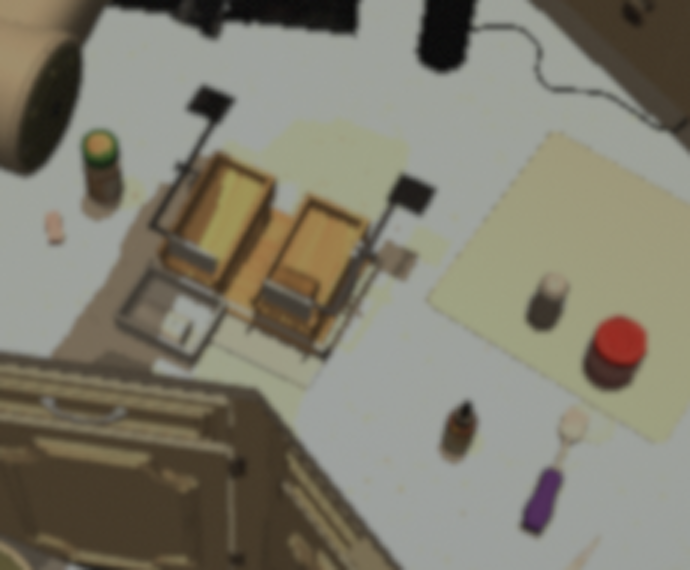

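The tin is in the tray, the left gate is shut, the cork is in its lane, and the bystanders are where they were. The arm is clear.

```bash
python3 -c "
from workcell import *
print(hand_in())"
```

```text
the job is handed in; nothing more can be done
None
```

The tin is in the catch tray and the job is handed in, at about 12.5 s of the 48 s allowed.

- **Tray:** I pushed it left with the shut fingertips until it met its left stop. The force rose from 1.5 N to 8.8 N there. In the wrist picture the tray's centre is about 61 mm left of the dispenser's midline, against the 60 mm expected.
- **Lever:** I pressed the left pad down about 42 mm with about 4 N, and the tin rolled into the tray. I then eased the pad up and lifted the arm clear.
- **Last checks:** The side and top pictures show the tin in the tray, the left gate shut with its lever at rest, and the cork still in its lane. The things standing nearby look unmoved. The cup was outside those cropped pictures, so I did not check it again, but the arm only passed well above it.
- **Disagreements:** The networks gave low or mixed-up scores for some parts, such as taking a lever for the eraser. I therefore measured from corners I picked by hand in the pictures. The cameras agreed on most positions to a few mm. The first tray estimate was off by more because two of its front corners were hard to see, so I re-measured it from the wrist camera.

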